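Index the rack fence one hole towards the purple-capped tubes

ROBOT

A 6-joint arm with a two-finger parallel gripper is mounted at the origin on the work surface. World frame = base frame: x ahead of the robot, y to its left, z up, the work surface at z = 0. Lengths are in m, angles in rad, forces in N, time in s.
With the tool pointing down it reaches from about 0.2 to 0.875 m from the base axis. Payload 3.4 kg.
Tool frame: the origin (TCP) lies between the finger pads; the fingertips stand 25 mm ahead of it and the grasp point (between the pads) lies 6 mm ahead of it (r.nose_length is the z of the fingertips in the tool frame, in m); z points along the fingers, x is the direction in which the jaws open and shut, and the axes are right-handed (so a half turn about z gives the same grasp; the last joint's range is limited). The gripper opens to 94 mm and grips with 3 to 60 N. Pads are 16 mm wide; open, the fingers measure 119 mm over their backs; the gripper's body (75 mm by 177 mm) begins 78 mm behind the grasp point.
Start: joints at [0.985, 0.276, 1.505, -0, 1.361, -0.121], TCP at [0.258, 0.514, 0.23] pointing down, gripper open.
Joint ranges: [-2.89, 2.89], [-0.75, 2.08], [0.22, 2.7], [-1.18, 4.32], [0.11, 2.71], [-2.7, 2.7]. Speed limits (rad/s): [2.57, 2.57, 3.14, 3.14, 3.14, 3.14].

INTERFACE

Orientations are given as a unit quaternion [w, x, y, z].
In Python, from plant import r, gripper_to, inverse_kinematics, vision, models, telemetry gives the robot as it stands. Calls block until the motion is done:
- r.move_to(position, orientation): joint-space move of the TCP to a pose.
- r.move_l(position, rot=None, vel=0.15, guard=None): straight line of the TCP; rot=None keeps the orientation; vel is the mean speed in m/s. With guard (N) it stops when the force on the tool has changed by that much, and returns True; else False.
- r.movej(angles): joint-space move.
- gripper_to(opening, f_grip=None): finger opening in m; f_grip is the grip in N (None keeps the last); returns when the fingers have stopped.
- r.hold(seconds).
- inverse_kinematics(position, orientation): joint angles nearest the present ones, or None.
- vision.snapshot(name): name is "side" or "top" or "wrist"; returns the picture (480x640x3 uint8, red, green, blue); there is no depth.
- vision.get_calibration(name): a dict with "fx", "fy", "cx", "cy" (pixels), "position" and "orientation" of the camera in the world. Camera axes: x right, y down, z forward; pixel columns grow to the right and rows downward; lengths in m; the calibration is good to about 2 mm. A picture is of the moment at which its call begins: read the wrist's pose just before it. get_calibration takes no time and is no camera call; for the wrist camera it gives the pose at the moment of the call.
A pose or a line that the arm cannot do raises r.PlanningError and nothing moves.
- r.sign_off(): hands the job in, once; it reports no verdict.
Trained networks look in the newest picture that a camera, given by its name, has taken for a name from the list of things; names that differ only in an ending like _2 or _b are one class to them, and where a whole thing is asked for, a point or a joint stands for the part that bears it (a point fixed in the world has none). Each returns a list of dicts, best first, with "score" (0 to 1); they miss things now and then, are a little off and sometimes report something else, mostly with a low value. They report only what shows in the picture. A call takes as long as a camera call.
- models.boxes_of(thing, camera): "at" ([x, y, z] in m, in world coordinates, good to about 4 mm: the middle of the surface that is visible of it).
- models.regions_of(thing, camera): "pixels" (480x640 bool, what is visible of it).
- models.mark_of(thing, camera): "at" ([x, y, z] in m, in world coordinates, good to about 4 mm: a listed point, or the origin of a listed thing).
Readings, each from a call of its own:
- telemetry.current_t(): time.
- telemetry.current_joints(): joint angles.
- telemetry.current_dq(): joint speeds.
- telemetry.current_joint_efforts(): joint torques, N m.
- telemetry.current_ee_pos(): TCP position.
- telemetry.current_tool_rot(): TCP orientation.
- telemetry.current_wrist_force(): force on the tool from outside, world axes, zero at the start.
- telemetry.current_torque(): the same for the moment, N m.
- telemetry.current_opening(): finger opening in m.
Only numpy, scipy, OpenCV 4.12 (cv2) and the standard library are available. Lean on these libraries where they do the work, as an engineer would, in place of code of your own. Each camera call takes 0.05 s, during which the arm holds its last target.

TASK

On the white rack platform, swing the lever with the blue upright handle fully open to free the red plunger knob. Then pull the red knob up, slide the orange fence one hole towards the rack of purple-capped tubes, and let the pin drop fully home in that hole. Finish still gripping the red knob with the pin home and the lever left open; do not let go, and do not disturb the racks or the other things on the bench.

Things in the scene. Friction and masses are not known exactly. Their poses are not given: they have to be found in the camera images.
- platform: white rack platform fixed to the bench, 220 (x) x 330 (y) x 30 mm high; origin at the centre of its underside; its y axis runs along the rail, its x axis points from the rail (60 mm on the -x side of the origin) to the racks. The steel index strip along the rail has holes every 30 mm, 12 mm wide along y, 11 mm deep to the pin's tip; its top is 45 mm above the bench.
- carriage (a joint): slide of the aluminium saddle that carries the orange fence, the red plunger and the lever, in m along the platform's y axis; starts within 1.5 mm of 0 with the pin in the middle hole; next holes at +0.030 and -0.030; end stops at +-0.045; about 2 N of friction
- plunger (a joint): height by which the red knob and its pin are pulled up, in m: 0 = pin fully home, 0.011 = pin tip just clear of the strip, 0.016 = upper stop. A spring pushes the pin down with 5 N at 0 and 9 N at the top. While the lever is shut its toe lies over the plunger's collar and stops it after 2 mm.
- knob (a point): centre of the grip of the red plunger knob, an upright cylinder 26 mm in diameter, on the pin's axis; 111 mm above the bench when the pin is home; the knob reaches from 19 mm below this point to 20 mm above, with a rim 29 mm in diameter on its topmost 5 mm. Its axes are those of the platform. Saddle and lever parts near it are all lower than 87 mm above the bench, the lever handle apart.
- lever (a joint): swing of the clamp lever about its vertical hinge, in rad: 0 = shut (handle towards the platform's -x side), 1.5 = fully open (stop; handle towards the platform's +y side); turns clockwise seen from above as it opens; starts at 0 to 0.2; stays where it is left (friction 0.05 N m)
- lever_handle (a point): grip point on the lever's handle, an upright blue cylinder 15 mm in diameter; 108 mm above the bench; the handle reaches 11 mm above and 25 mm below this point; it moves on a circle of 62 mm radius about lever_hinge
- lever_hinge (a point): point on the vertical hinge axis of the lever, level with the handle's grip point; rides on the saddle, 50 mm from the knob on its +y side
- fence_top (a point): middle of the top edge of the orange fence, a wall 16 mm thick (y) and 125 mm long (x) standing between the two racks; 83 mm above the bench; moves with the saddle
- tube_rack: loose white rack, 80 (x) x 90 (y) mm, 76 mm high over 20 tubes with purple caps, standing on the platform on the +y or the -y side of the fence; origin at the centre of its underside
- blue_rack: loose empty blue rack with holes, 80 (x) x 90 (y) x 45 mm, standing on the platform on the other side of the fence; origin at the centre of its underside
- tip_box: loose box of pale blue pipette tips, 85 x 120 x 75 mm, bystander; origin under its centre
- reagent_bottle: loose white bottle, 60 mm in diameter and 100 mm high, bystander; origin under its centre
- sample_pot: loose clear pot, 80 mm in diameter and 50 mm high, bystander; origin under its centre
- beaker: loose clear cup, 70 mm in diameter and 100 mm high, bystander; origin under its centre
- lid_tray: loose shallow green-grey tray, 120 x 90 x 30 mm, bystander; origin under its centre

How it is judged:
By the outcome, as a careful person would: the job done as asked, in the order asked, and still so for the second after the job is handed in, while the arm keeps its last pose, push and grip.
It also fails if it takes over 42 s, if anything falls off the work surface, if the arm or the gripper's body presses on something with over 40 N, if the wrist force passes 120 N, or if a joint passes its speed limit or range.

## Working session

There is one attempt and no reset: what is moved stays moved. The work goes in short steps, each a Python script; the robot and the scene stay as the last script left them, time stands still between calls to the robot, and variables do not carry over. Pictures are saved under pics/ and viewed, and the job is handed in when it is done.

```bash
ls; mkdir -p pics
python3 - <<'E'
from plant import r, gripper_to, inverse_kinematics, vision, models, telemetry
import cv2
print(telemetry.current_t())
for c in ("top","side"):
    im=vision.snapshot(c); cv2.imwrite(f"pics/{c}0.png",im[:,:,::-1])
    for th in ("platform","knob","lever_handle","lever_hinge","fence_top","tube_rack","blue_rack"):
        d=models.mark_of(th,c)
        print(c,th,[(x["at"],round(x["score"],2)) for x in d[:2]])
print(telemetry.current_t(), telemetry.current_tool_rot(), r.nose_length)
E
```

```text
pics
0.0
top platform [([0.5808, -0.0732, 0.0013], 0.94)]
top knob [([0.5213, -0.0683, 0.1102], 0.42)]
top lever_handle [([0.4643, -0.0067, 0.1091], 0.74), ([0.528, -0.0167, 0.105], 0.27)]
top lever_hinge [([0.526, -0.0162, 0.1071], 0.96)]
top fence_top [([0.6358, -0.0829, 0.0806], 0.89), ([0.5238, -0.0719, 0.1099], 0.43)]
top tube_rack [([0.6267, -0.1635, 0.0317], 0.62)]
top blue_rack [([0.6376, 0.0159, 0.0317], 0.78)]
side platform [([0.5775, -0.0751, -0.0032], 0.66), ([0.4307, -0.4603, 0.0002], 0.21)]
side knob [([0.525, -0.0694, 0.1121], 0.68), ([0.4765, 0.4839, 0.001], 0.67)]
side lever_handle [([0.5927, -0.3899, 0.0009], 0.72), ([0.465, -0.013, 0.1108], 0.51)]
side lever_hinge [([0.528, -0.0174, 0.1061], 0.61)]
side fence_top [([0.6359, -0.0749, 0.0833], 0.71), ([0.4734, 0.4868, -0.0002], 0.24)]
side tube_rack [([0.6266, -0.1633, 0.0315], 0.9), ([0.4756, 0.4859, 0.0024], 0.36)]
side blue_rack [([0.6378, 0.0121, 0.0298], 0.69), ([0.6271, -0.1628, 0.0297], 0.5)]
0.8 [-1.51961245e-05  8.50947944e-01  5.25250031e-01  4.19820985e-05] 0.025
```

View pics/top0.png

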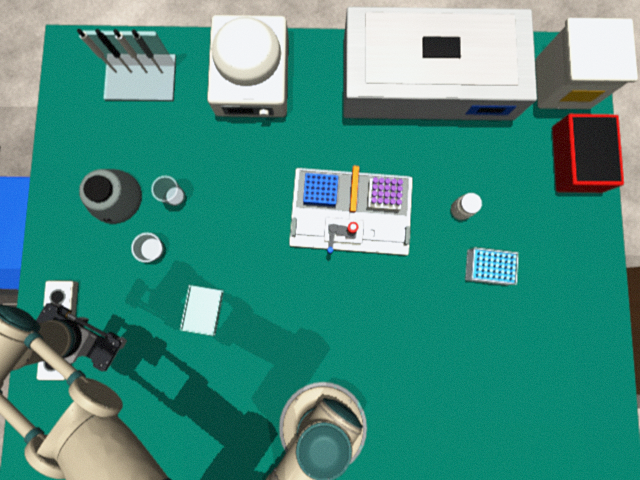

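View pics/side0.png

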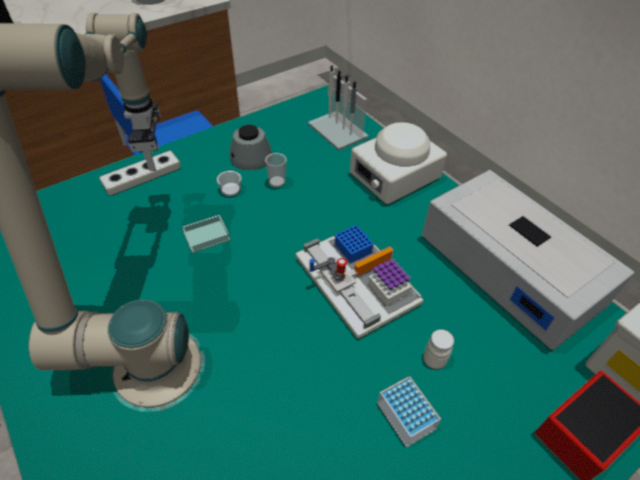

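The pictures agree with the networks. The tube rack is on the −y side of the fence, image right, so the slide goes to −0.030. The platform yaw is about −4°. Next is a closer look with the wrist camera.

```bash
cat > h.py <<'E'
from plant import r, gripper_to, inverse_kinematics, vision, models, telemetry
import numpy as np, cv2
from scipy.spatial.transform import Rotation as R
def down(a):
    # tool z down, tool x (jaws) at world angle a
    q=(R.from_euler('z',a)*R.from_quat([1,0,0,0])).as_quat()  # xyzw
    return [float(q[3]),*map(float,q[:3])]
T=telemetry.current_t
def st(): print('t',round(T(),2),'p',np.round(telemetry.current_ee_pos(),4),'F',np.round(telemetry.current_wrist_force(),1),'open',round(telemetry.current_opening(),4))
E
python3 - <<'E'
from h import *
for a in (np.pi/2,-np.pi/2,np.pi/2-.07-1.5,-np.pi/2-.07-1.5,np.pi/2-.07,-np.pi/2-.07):
    q=inverse_kinematics([0.50,-0.04,0.26],down(a)); print(round(a,2),None if q is None else np.round(q,2))
c=vision.get_calibration("wrist"); Rt=R.from_quat(np.roll(telemetry.current_tool_rot(),-1))
print(Rt.inv().apply(np.array(c["position"])-telemetry.current_ee_pos()), c["fx"])
print((Rt.inv()*R.from_quat(np.roll(c["orientation"],-1))).as_matrix().round(2))
E
```

```text
1.57 [-0.22  0.15  1.6  -0.    1.39 -1.79]
-1.57 [-0.22  0.15  1.6  -0.    1.39  1.35]
0.0 [-0.22  0.15  1.6  -0.    1.39 -0.22]
-3.14 None
1.5 [-0.22  0.15  1.6  -0.    1.39 -1.72]
-1.64 [-0.22  0.15  1.6  -0.    1.39  1.42]
[ 0.00088592 -0.07717024 -0.15385611] 401.08148106806857
[[ 1.   -0.    0.  ]
 [-0.    0.96  0.26]
 [-0.   -0.26  0.96]]
```

Run:
```python
from h import *
r.move_to([0.50,-0.04,0.26],down(1.5)); st()
im=vision.snapshot("wrist"); cv2.imwrite("pics/w1.png",im[:,:,::-1])
for th in ("platform","knob","lever_handle","lever_hinge","fence_top","tube_rack","blue_rack"):
    d=models.mark_of(th,"wrist"); print(th,[(x["at"],round(x["score"],2)) for x in d[:2]])
st()
c=vision.get_calibration("wrist")
import json; json.dump({k:(np.array(v).tolist()) for k,v in c.items()},open("w1.json","w"))
```

```text
t 2.97 p [ 0.5001 -0.0393  0.26  ] F [0.4 0.1 0.4] open 0.0939
platform [([0.5854, -0.0727, 0.0021], 0.83)]
knob [([0.5248, -0.0691, 0.1123], 0.73)]
lever_handle [([0.4637, -0.0129, 0.11], 0.75)]
lever_hinge [([0.5253, -0.0201, 0.108], 0.68)]
fence_top [([0.6369, -0.0796, 0.0861], 0.6)]
tube_rack [([0.6279, -0.1648, 0.0332], 0.78)]
blue_rack [([0.6376, 0.0149, 0.0276], 0.61)]
t 3.37 p [ 0.5    -0.0397  0.26  ] F [ 0.6 -0.1 -0. ] open 0.0941
```

View pics/w1.png

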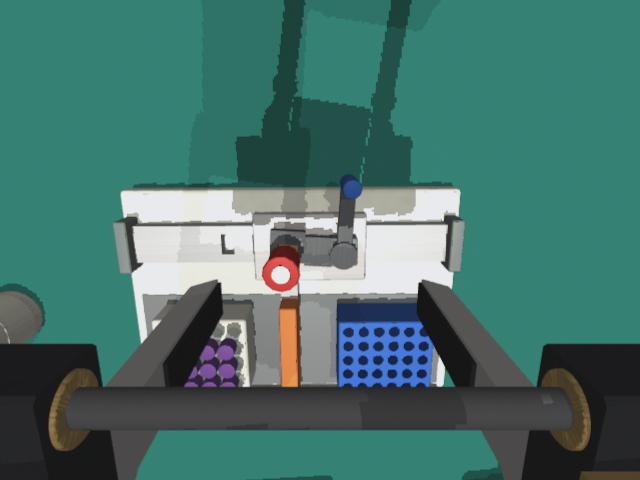

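The wrist view shows the handle top at about (352,188), the knob top at about (281,274) and the hinge at about (344,255). I'll convert these with the calibration.

```bash
cat >> h.py <<'E'
def px2w(c,u,v,z):
    d=np.array([(u-c["cx"])/c["fx"],(v-c["cy"])/c["fy"],1.0]); Rc=R.from_quat(np.roll(c["orientation"],-1))
    d=Rc.apply(d); p=np.array(c["position"]); return p+d*(z-p[2])/d[2]
E
python3 - <<'E'
from h import *; import json
c=json.load(open("w1.json"))
for n,u,v,z in (("handle",352,188,.119),("knob",281,274,.131),("hinge",344,257,.075),("platL",122,190,.03),("platR",460,188,.03),("fence",289,305,.083),("fence2",289,385,.083)):
    print(n,px2w(c,u,v,z).round(4))
im=cv2.imread("pics/w1.png").astype(int)
b,g,rr=im[...,0],im[...,1],im[...,2]
m=(b>rr+50)&(b>g+40)&(np.arange(480)[:,None]<205); ys,xs=np.nonzero(m); print("handle px",xs.min(),xs.max(),ys.min(),ys.max())
m=(rr>150)&(g<80)&(np.arange(480)[:,None]<300); ys,xs=np.nonzero(m); print("knob px",xs.min(),xs.max(),ys.min(),ys.max())
cv2.imwrite("pics/w1z.png",cv2.resize(cv2.imread("pics/w1.png")[160:310,220:400],None,fx=4,fy=4))
E
```

```text
handle [ 0.4648 -0.0121  0.119 ]
knob [ 0.5236 -0.0691  0.131 ]
hinge [ 0.5315 -0.019   0.075 ]
platL [ 0.4637 -0.2256  0.03  ]
platR [0.4845 0.0974 0.03  ]
fence [ 0.5703 -0.0708  0.083 ]
fence2 [ 0.6522 -0.0782  0.083 ]
handle px 343 361 179 198
knob px 262 298 257 290
```

View pics/w1z.png

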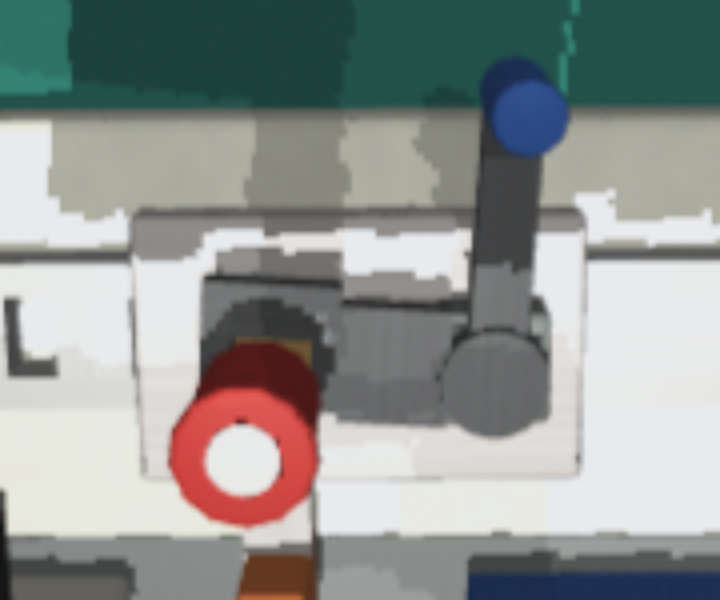

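```bash
cat >> h.py <<'E'
yaw=-0.067; ex=np.array([np.cos(yaw),np.sin(yaw),0]); ey=np.array([-np.sin(yaw),np.cos(yaw),0])
K=np.array([0.5236,-0.0691,0]); H=K+0.05*ey
def hp(l,z): return H+0.062*(-np.cos(l)*ex+np.sin(l)*ey)+np.array([0,0,z])
def ha(l): return np.pi/2+yaw-l
E
python3 - <<'E'
from h import *
gripper_to(0.045)
l=0.047; print(hp(l,.117))
r.move_to(hp(l,.16),down(ha(l))); 
print(r.move_l(hp(l,.117),vel=.08,guard=8)); st()
gripper_to(0.0,6); st()
im=vision.snapshot("wrist"); cv2.imwrite("pics/w2.png",im[:,:,::-1])
E
```

```text
[ 0.46534993 -0.01215948  0.117     ]
False
t 5.47 p [ 0.4661 -0.0124  0.1175] F [-0.3 -1.1  0.5] open 0.0455
t 6.04 p [ 0.4654 -0.0122  0.1172] F [0.3 0.2 1. ] open 0.0147
```

View pics/w2.png

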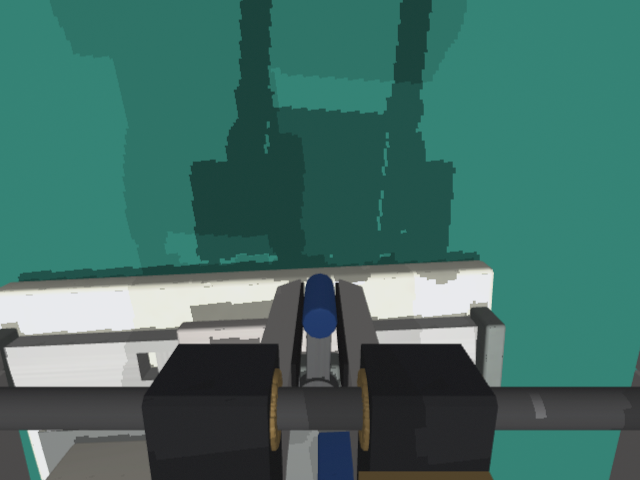

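The handle is between the pads at (320,310), and the opening of 14.7 mm matches its 15 mm diameter. I'll swing it along its arc.

Run:
```python
from h import *
for l in (0.4,0.75,1.1,1.4):
    g=r.move_l(hp(l,.117),down(ha(l)),vel=.12,guard=12); print(l,g); st()
    if g: break
else:
    g=r.move_l(hp(1.58,.117),down(ha(1.5)),vel=.05,guard=6); print(g); st()
    p=telemetry.current_ee_pos()-H; print("lever",np.arctan2(p@ey,-(p@ex)))
im=vision.snapshot("wrist"); cv2.imwrite("pics/w3.png",im[:,:,::-1])
im=vision.snapshot("top"); cv2.imwrite("pics/t3.png",cv2.resize(im[150:270,270:430,::-1],None,fx=5,fy=5))
```

```text
0.4 False
t 6.59 p [0.472  0.0086 0.1172] F [ 0.3 -0.1  1. ] open 0.0147
0.75 False
t 7.09 p [0.4849 0.0256 0.1172] F [ 1.5 -1.   1.4] open 0.015
1.1 False
t 7.59 p [0.5026 0.0374 0.1171] F [-0.  -1.7  1.8] open 0.0151
1.4 False
t 8.04 p [0.5202 0.0422 0.1171] F [ 1.7 -1.3  2. ] open 0.0148
True
t 8.31 p [0.527  0.0427 0.1168] F [-2.2 -0.5  5.1] open 0.0149
lever 1.5052256161845727
```

View pics/w3.png

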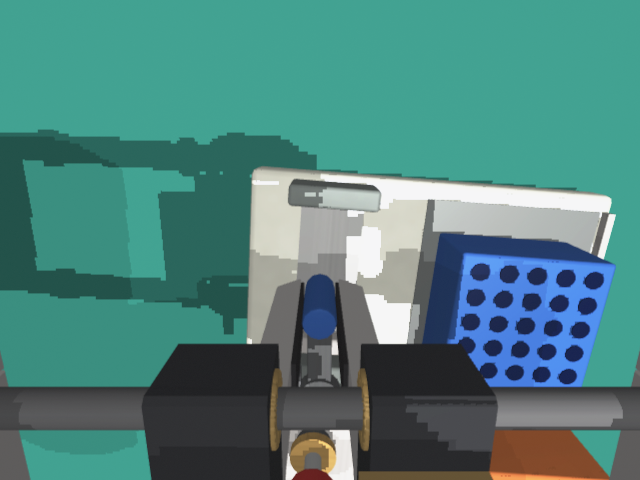

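Run:
```python
from h import *
g=r.move_l(hp(1.62,.117),down(ha(1.5)),vel=.04,guard=10); print(g); st()
p=telemetry.current_ee_pos()-H; print("lever",np.arctan2(p@ey,-(p@ex)))
r.hold(.1); st()
p=telemetry.current_ee_pos()-H; print("lever",np.arctan2(p@ey,-(p@ex)))
```

```text
False
t 8.69 p [0.5275 0.0428 0.116 ] F [-10.3   0.4   9.5] open 0.0147
lever 1.5123663658034963
t 8.79 p [0.5275 0.0428 0.1161] F [-10.7   0.1   8.9] open 0.0151
lever 1.5126595889759378
```

The lever is hard on its stop: −10 N at about 1.51 rad. I'll relax, release it, then grip the knob.

Run:
```python
from h import *
r.move_l(hp(1.51,.117),vel=.05); st()
gripper_to(0.045)
p=np.array(telemetry.current_ee_pos()); r.move_l(p+[0,0,.055],vel=.15)
k=K+[0,0,.19]; r.move_to(k,down(yaw)); st()
im=vision.snapshot("wrist"); cv2.imwrite("pics/w4.png",im[:,:,::-1])
for th in ("knob","lever_handle","lever_hinge"):
    d=models.mark_of(th,"wrist"); print(th,[(x["at"],round(x["score"],2)) for x in d[:2]])
im=vision.snapshot("top"); cv2.imwrite("pics/t4.png",cv2.resize(im[150:270,270:430,::-1],None,fx=5,fy=5))
for th in ("knob","lever_handle"):
    d=models.mark_of(th,"top"); print(th,[(x["at"],round(x["score"],2)) for x in d[:2]])
```

```text
t 9.07 p [0.5263 0.0428 0.1163] F [-2.2 -0.4 -1.2] open 0.0147
t 10.78 p [ 0.5228 -0.0694  0.1888] F [ 0.1 -0.  -0.2] open 0.0455
knob [([0.5236, -0.0701, 0.1133], 0.75)]
lever_handle [([0.5222, 0.0456, 0.1071], 0.56)]
lever_hinge [([0.6373, 0.0131, 0.0262], 0.6), ([0.5299, -0.0175, 0.1091], 0.59)]
knob []
lever_handle [([0.5245, 0.0482, 0.1108], 0.45)]
```

View pics/w4.png

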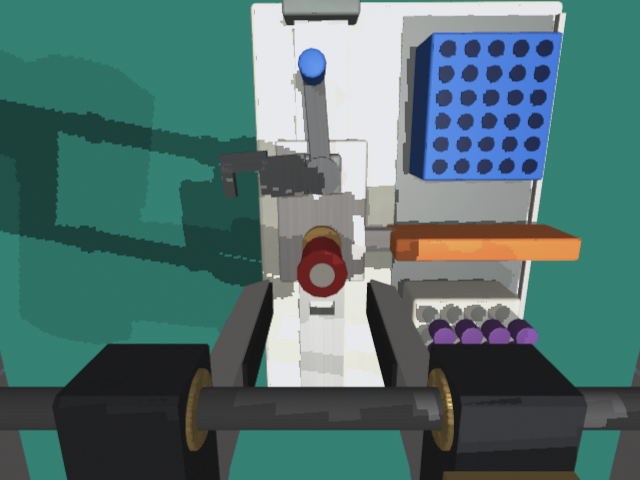

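View pics/t4.png

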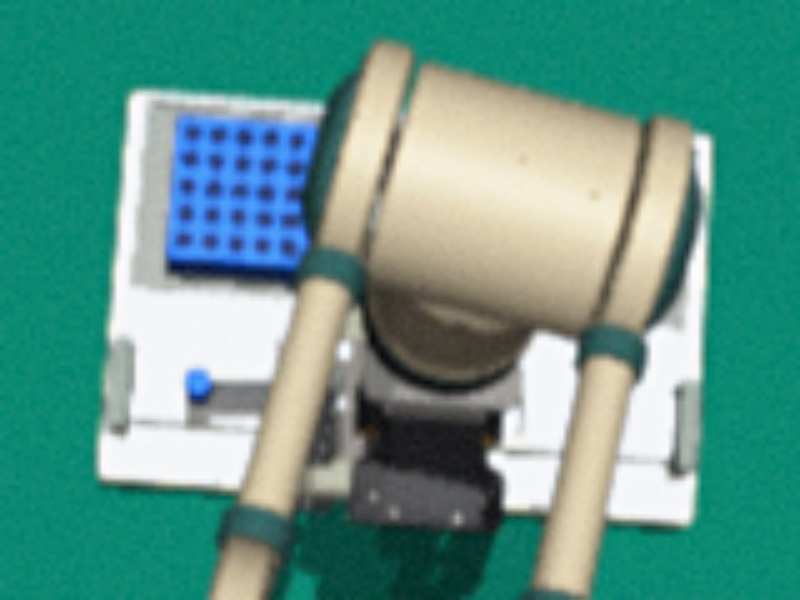

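The lever arm now points to +y, with the handle at (312,62), and the knob is between the open fingers at (322,273). I'll check the handle position by pixel.

Run:
```python
from h import *
c=vision.get_calibration("wrist")
im=cv2.imread("pics/w4.png").astype(int); b,g,rr=im[...,0],im[...,1],im[...,2]
m=(b>rr+50)&(b>g+40); m[:, 380:]=0; m[110:]=0
ys,xs=np.nonzero(m); print(xs.min(),xs.max(),ys.min(),ys.max())
h=px2w(c,xs.mean(),ys.min()+(xs.max()-xs.min())/2,.119); k=px2w(c,322,274,.131)
print("handle",h.round(4),"knob",k.round(4),"exp",hp(1.5,.119).round(4))
hin=k+.05*ey; d=h-hin; print(np.hypot(d[0],d[1]),"lever",np.arctan2(d@ey,-(d@ex)))
```

```text
298 325 48 77
handle [0.527 0.045 0.119] knob [ 0.5252 -0.0673  0.131 ] exp [0.5267 0.0428 0.119 ]
0.06236639680500397 lever 1.4787509107005432
```

Run:
```python
from h import *
k=np.array([0.5244,-0.0682,0])
r.move_l(k+[0,0,.15],vel=.15)
g=r.move_l(k+[0,0,.117],vel=.08,guard=8); print(g); st()
gripper_to(0.0,30); st()
im=vision.snapshot("wrist"); cv2.imwrite("pics/w5.png",im[:,:,::-1])
p=np.array(telemetry.current_ee_pos()); print("grip",p)
g=r.move_l(p+[0,0,.006],vel=.04,guard=25); print(g); st()
im=vision.snapshot("wrist"); cv2.imwrite("pics/w6.png",im[:,:,::-1])
im=vision.snapshot("side"); cv2.imwrite("pics/s6.png",im[:,:,::-1])
```

```text
False
t 12.1 p [ 0.5247 -0.0683  0.1173] F [ 1.6  0.6 -0.2] open 0.0449
t 12.53 p [ 0.5242 -0.0682  0.1175] F [-1.9  0.4  4.6] open 0.0275
grip [ 0.52421967 -0.06826325  0.11748946]
False
t 12.89 p [ 0.5241 -0.0682  0.1228] F [ 1.4 -0.2 -6.9] open 0.0275
```

View pics/w6.png

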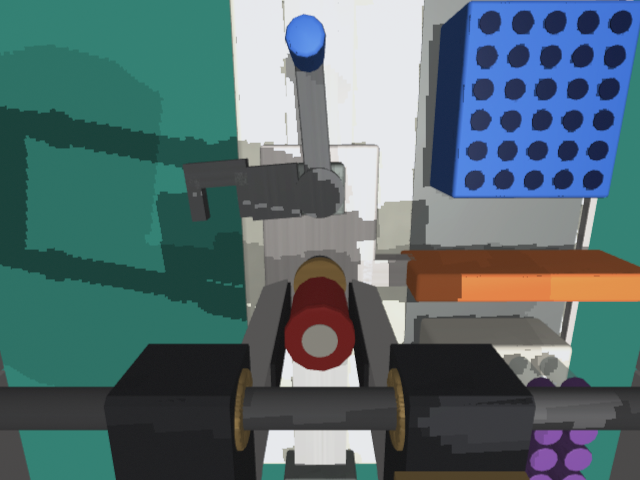

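Fz of −6.9 N at about 5.5 mm of lift matches the spring, and the lever toe isn't blocking. I'll lift the rest of the way until the pin is clear.

Run:
```python
from h import *
p=np.array([0.5242,-0.0682,0.1175])
for dz in (.010,.0138):
    g=r.move_l(p+[0,0,dz],vel=.04,guard=15); print(g); st()
r.hold(.1); st()
im=vision.snapshot("wrist"); cv2.imwrite("pics/w7.png",im[:,:,::-1])
print(models.mark_of("knob","side") if False else "")
```

```text
False
t 13.24 p [ 0.5241 -0.0682  0.1274] F [ 0.9 -0.9 -8.5] open 0.0272
False
t 13.49 p [ 0.5241 -0.0682  0.1314] F [ 0.2 -0.5 -9.4] open 0.0275
t 13.59 p [ 0.5241 -0.0682  0.1312] F [ 0.9 -1.7 -8.8] open 0.0276
```

View pics/w7.png

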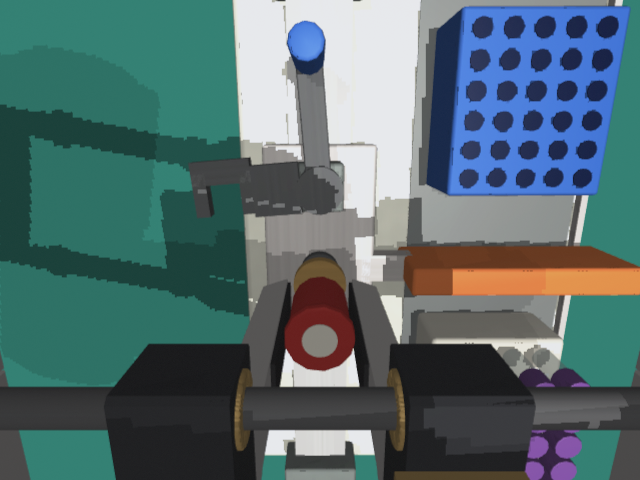

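The knob has risen with the gripper and the brass collar is visible. The force matches the spring at about 13.8 mm. Now the slide.

Run:
```python
from h import *
p=np.array([0.5242,-0.0682,0.1313])
g=r.move_l(p-.015*ey,vel=.05,guard=8); print(g); st()
if not g:
    g=r.move_l(p-.030*ey,vel=.05,guard=8); print(g); st()
im=vision.snapshot("wrist"); cv2.imwrite("pics/w8.png",im[:,:,::-1])
print((np.array(telemetry.current_ee_pos())-p)@ey)
```

```text
False
t 14.09 p [ 0.523  -0.0841  0.1312] F [ 0.7 -0.6 -9. ] open 0.0275
False
t 14.54 p [ 0.5221 -0.0992  0.1313] F [ 0.6 -1.7 -9.3] open 0.0272
-0.03106273363183552
```

View pics/w8.png

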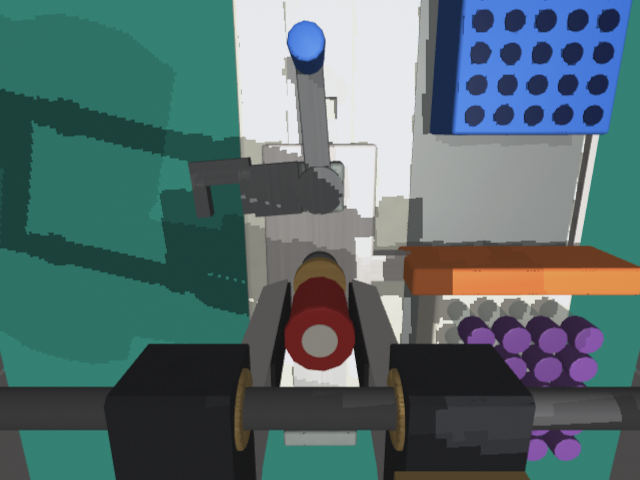

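Run:
```python
from h import *
p=np.array([0.5242,-0.0682,0])-.030*ey
r.hold(.1); st()
for z in (.1285,.125,.121,.1178):
    g=r.move_l(p+[0,0,z],vel=.03,guard=6); print(z,g); st()
    if g: break
r.hold(.1); st()
im=vision.snapshot("wrist"); cv2.imwrite("pics/w9.png",im[:,:,::-1])
```

```text
t 14.69 p [ 0.5221 -0.0989  0.1313] F [  1.1  -2.9 -10.2] open 0.0273
0.1285 False
t 14.94 p [ 0.5222 -0.0982  0.1284] F [-0.2 -2.6 -8.4] open 0.0274
0.125 False
t 15.21 p [ 0.5222 -0.0981  0.1249] F [-0.1 -2.3 -7.7] open 0.0275
0.121 False
t 15.49 p [ 0.5222 -0.0981  0.1209] F [-0.  -1.4 -7. ] open 0.0278
0.1178 False
t 15.75 p [ 0.5222 -0.0981  0.1178] F [-0.8 -1.2 -6.2] open 0.0276
t 15.85 p [ 0.5222 -0.0981  0.1178] F [-1.3 -2.2 -5.5] open 0.0276
```

View pics/w9.png

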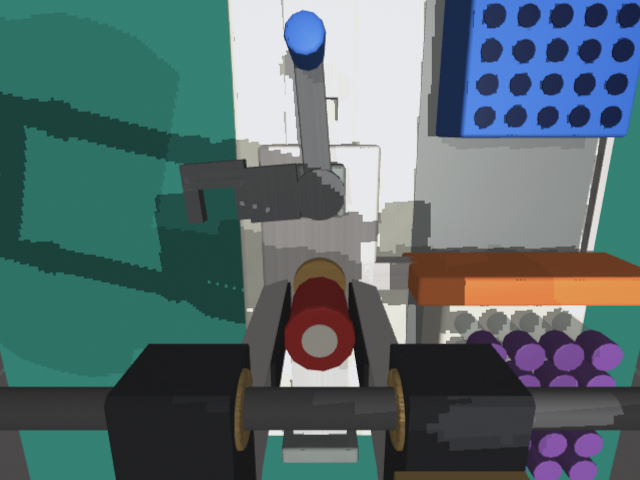

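The pin has entered the hole, with the spring force falling smoothly. I'll press down until it seats.

Run:
```python
from h import *
p=np.array([0.5222,-0.0981,0])
for z in (.117,.1163,.1156,.115,.1144):
    g=r.move_l(p+[0,0,z],vel=.02,guard=9); r.hold(.1); print(z,g); st()
    if telemetry.current_wrist_force()[2]>3: break
im=vision.snapshot("wrist"); cv2.imwrite("pics/w10.png",im[:,:,::-1])
for th in ("knob","lever_handle","lever_hinge","fence_top","tube_rack","blue_rack"):
    d=models.mark_of(th,"wrist"); print(th,[(x["at"],round(x["score"],2)) for x in d[:1]])
im=vision.snapshot("side"); cv2.imwrite("pics/s10.png",cv2.resize(im[220:340,280:440,::-1],None,fx=5,fy=5))
for th in ("knob","fence_top","tube_rack","blue_rack"):
    d=models.mark_of(th,"side"); print(th,[(x["at"],round(x["score"],2)) for x in d[:1]])
```

```text
0.117 False
t 16.25 p [ 0.5223 -0.0981  0.1176] F [-1.8 -1.2  0.7] open 0.0276
0.1163 False
t 16.6 p [ 0.5224 -0.0982  0.1175] F [-4.1 -1.4  5.8] open 0.0275
knob [([0.5236, -0.1015, 0.1123], 0.74)]
lever_handle [([0.5215, 0.015, 0.1093], 0.73)]
lever_hinge [([0.5263, -0.0529, 0.1069], 0.78)]
fence_top [([0.6343, -0.1068, 0.0851], 0.55)]
tube_rack [([0.6294, -0.164, 0.0317], 0.65)]
blue_rack [([0.6357, 0.0124, 0.0247], 0.63)]
knob [([0.5222, -0.0954, 0.1115], 0.53)]
fence_top [([0.6321, -0.1043, 0.0822], 0.74)]
tube_rack [([0.6262, -0.1625, 0.0321], 0.65)]
blue_rack [([0.64, 0.0119, 0.03], 0.6)]
```

View pics/s10.png

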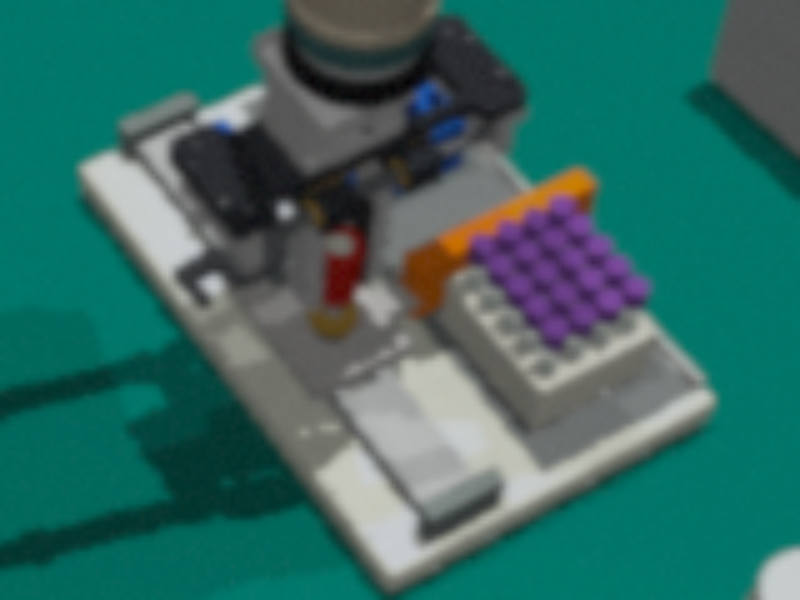

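View pics/w10.png

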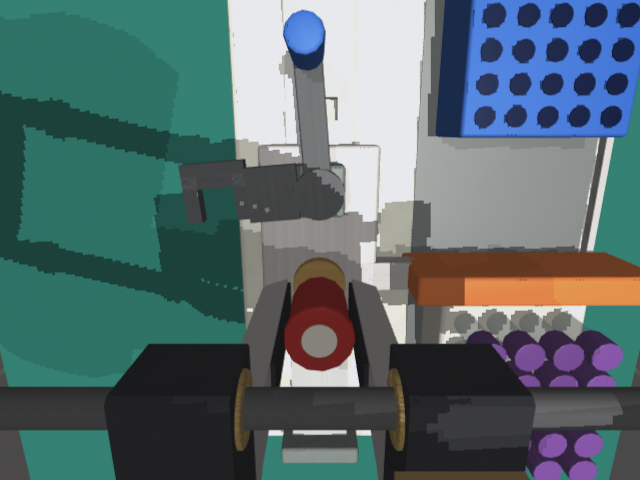

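Run:
```python
from h import *
r.hold(.2); st(); r.sign_off(); st()
```

```text
t 17.4 p [ 0.5224 -0.0981  0.1175] F [-3.  -1.7  4.8] open 0.0275
the job is handed in; nothing more can be done
the job is handed in; nothing more can be done
```

The job is done and handed in at about 17.4 s. The red knob is still gripped, the pin is home in the next hole towards the purple-capped tubes, and the lever is still open.

- **Lever:** I gripped the blue handle and swung it until it met its stop. It read about 1.51 rad by arm position with a 10 N push, and 1.48 rad from the wrist picture afterwards.
- **Lift:** I gripped the knob and raised it about 13.8 mm. The pull was about 9 N, which matches the spring, so the pin was clear and the knob had not slipped.
- **Slide and pin:** I slid the carriage 30 mm towards −y and lowered the pin. The pull fell smoothly as it entered the hole, then turned into a push of about 5 N downwards. The tool stopped at z = 0.1175 m, the same height as when I first gripped the knob, so the pin is fully home.
- **Surroundings:** the networks put both racks within 2–3 mm of where they started, which is inside their error. In the last pictures the fence stands just clear of the tube rack. I did not re-measure the other bench items, but the arm felt no unexpected contact.

**Disagreement:** the fingers read 27.5 mm open on the knob, where its diameter is given as 26 mm. The pads may be catching the 29 mm rim. The grip held through the lift, slide and lowering.

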